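Calibrate the key-force gauge

ROBOT

A 7-joint arm with a two-finger parallel gripper is mounted at the origin on the work surface. World frame = base frame: x ahead of the robot, y to its left, z up, the work surface at z = 0. Lengths are in m, angles in rad, forces in N, time in s.
With the tool pointing down it reaches from about 0.4 to 0.85 m from the base axis. Payload 4.5 kg.
Tool frame: the origin (TCP) lies on the centre line of the jaws, within the pads' length; the fingertips stand 22 mm ahead of it and the grasp point (between the pads) lies 3 mm ahead of it; z points along the fingers, y is the direction in which the jaws open and shut (so a half turn about z gives the same grasp; the last joint's range is limited). The gripper opens to 85 mm and grips with 20 to 120 N. Pads are 22 mm wide; open, the fingers measure 114 mm over their backs; the gripper's body (76 mm by 85 mm) begins 54 mm behind the grasp point. The pads swing forward as they close: fully open they stand 13 mm farther back than shut.
Start: joints at [1.223, 0.689, -0.195, 1.565, 0.157, 0.902, -0.215], TCP at [0.233, -0.58, 0.253] pointing down, gripper open.
Joint ranges: [-3.01, 3.01], [-0.46, 2.08], [-1.47, 1.51], [0.13, 2.56], [-1, 4.14], [0.04, 2.09], [-2.66, 2.66]. Speed limits (rad/s): [2.57, 2.57, 3.14, 3.14, 3.14, 3.14, 3.14].

INTERFACE

Orientations are given as a unit quaternion [w, x, y, z].
In Python, from workcell import arm gives the robot as it stands.
- The arm moves only by the shell command python3 -m inch 'ROWS'. ROWS is a JSON object of lists of equal length, an entry for each row: "hand": the finger opening in cm, from 0 to 8.54; "offset": the shift along the tool's x, y, z in cm, a list of three; "rot": the turn, a rotation vector about the tool's x, y, z in rad, a list of three. A call has 1 to 12 rows; each row shifts and turns the commanded pose from where the row before left it, along the tool's axes as they then stand; what a row does not reach is not made up. A row lasts 1/12 s, in which the tool goes at most 41.7 mm and 7.16 degrees, less where a joint would pass 70% of its speed; a pose out of reach is approached as far as the arm can. A call is refused whole if a number of a shift passes 4.17 or a number of a turn 0.125, either way. A call with a gripper value outside its range is refused whole. The fingers move at their own pace and stop on an object; the grip force is fixed at half the most. Time passes only in rows, so rows that do not move let the fingers close. It gives the time, the measured TCP pose, the force and the opening at its end, in the units of the state.
- arm.state(): the state, without advancing time (a new reading comes with each control period).
- arm.capture(name): name is "scene" or "top" or "wrist"; returns a dict with "pixels" (400x640x3 uint8, blue, green, red), "vertical_fov" (degrees; the focal length in pixels is half the picture's height over the tangent of half this angle, whatever the lens; pixels are square), "cx", "cy" (the principal point, pixels), "k1" (the pictures are not rectified: a ray, as slopes to the right and down, at radius r is drawn at 1 + k1 r^2 times it, then the intrinsics apply), "world_from_camera" (4x4, takes a point from camera to world coordinates); the wrist camera has in their place "T_tool_cam" (4x4, takes a point from camera to tool coordinates, whose origin is the TCP and whose axes are the flange's). Camera axes: x right, y down, z forward; pixel columns grow to the right and rows downward; lengths in m; the calibration is good to about 2 mm. A picture is of the moment at which its call begins: read the wrist's pose just before it. There is no depth.
- arm.close_job(): hands the job in, once; it reports no verdict.
Trained networks look in a picture, given as the dict that the camera call returned (one of the last four; its "shot" number tells which), for a name from the list of things; names that differ only in an ending like _2 or _b are one class to them, and where a whole thing is asked for, a point or a joint stands for the part that bears it (a point fixed in the world has none). Each returns a list of dicts, best first, with "score" (0 to 1); they miss things now and then, are a little off and sometimes report something else, mostly with a low value. They report only what shows in the picture. A call takes as long as a camera call.
- arm.look_for(target, picture): "xyz" ([x, y, z] in m, in world coordinates, good to about 4 mm: the middle of the surface that is visible of it).
- arm.cut_out(target, picture): "mask" (400x640 bool, what is visible of it).
- arm.tip_of(target, picture): "xyz" ([x, y, z] in m, in world coordinates, good to about 4 mm: a listed point, or the origin of a listed thing).
The state is a dict: "time": time; "joints": joint angles; "joint_velocities": joint speeds; "effort": joint torques, N m; "position": TCP position; "orientation": TCP orientation; "contact_force": force on the tool from outside, world axes, zero at the start; "torque": the same for the moment, N m; "finger_gap": finger opening in m.
Only numpy, scipy, OpenCV 4.12 (cv2) and the standard library are available. Lean on these libraries where they do the work, as an engineer would, in place of code of your own. Each camera call takes 0.05 s, during which the arm holds its last target. There are 200 camera calls.

TASK

Calibrate the key-force gauge: lower the round-footed and the square-footed steel weight into their matching nests on the gauge (do not drop them) and let go of them. Then take the stylus from its stand, reach its pin through the small round aperture in the gauge's top and hold the recessed button all the way down; finish while still gripping the stylus and holding the button down. Leave the bin, tape roll and screwdriver where they are.

Things in the scene. Friction and masses are not known exactly. Their poses are not given: they have to be found in the camera images.
- gauge: Grey box with an aluminium top plate, 150 (x) x 290 (y) x 60 mm high, fixed to the bench, yawed up to 0.35 rad. Origin at the centre of its underside. The round nest, the square nest and the aperture lie in a row along its y axis, 90 mm apart, in this order towards +y; the square nest's sides are parallel to the gauge's x and y axes.
- round_nest (a point): Centre of the floor of the round nest: 49 mm diameter, 12 mm deep, floor 48 mm above the bench.
- square_nest (a point): Centre of the floor of the square nest: 45 x 45 mm, 12 mm deep, floor 48 mm above the bench; axes parallel to the gauge's.
- aperture (a point): Centre of the aperture, in the plane of the top plate's upper face (60 mm above the bench): vertical round hole of 15 mm diameter through the 12 mm thick plate, right above the button.
- button_top (a point): Centre of the top of the recessed white push button (22 mm diameter, wider than the aperture); unpressed it lies 24 mm below the plate's upper face.
- cal_button (a joint): Travel of the button, m: 0 unpressed, 0.006 fully down. A spring resists with 1.5 N at first and 4.5 N fully down, and lifts the button again when it is let go.
- round_weight_grip (a point): Steel weight standing on the bench: round foot 44 mm diameter, 24 mm high, with a round neck 22 mm diameter, 40 mm high on it (64 mm in all); about 0.4 kg. This point is on the axis, 46 mm above its underside, where the neck is gripped. Axis z up.
- square_weight_grip (a point): Steel weight standing on the bench, at any yaw: square foot 40 x 40 mm, 24 mm high, with a square neck 22 x 22 mm, 40 mm high on it (64 mm in all), its sides parallel to the foot's; about 0.4 kg. This point is on the axis, 46 mm above its underside, where the neck is gripped. x and y are square to its sides, z up.
- stylus: Stylus standing upright in the stand's hole: steel pin 7 mm diameter, 45 mm long, below a round black handle 16 mm diameter, 70 mm long (115 mm in all, 50 g). Origin at the pin's lower end, z along the stylus upwards.
- stylus_grip (a point): Centre of the stylus's handle, on the axis, 80 mm above the pin's lower end.
- stylus_stand: Grey block 70 x 70 x 50 mm high fixed to the bench, with a vertical hole of 9 mm in the middle; the stylus's handle rests on its top with the pin in the hole. Origin at the centre of its underside.
- parts_bin: Bystander: blue open bin 80 x 150 x 70 mm, beyond the gauge. Origin at the centre of its underside.
- tape_roll: Bystander: roll 90 mm diameter, 30 mm high, beyond the gauge. Origin at the centre of its underside.
- screwdriver: Bystander: screwdriver lying beyond the gauge.

How it is judged:
By the outcome, as a careful person would: the job done as asked, in the order asked, and still so for the second after the job is handed in, while the arm keeps its last pose, push and grip.
It also fails if it takes over 72 s, if anything falls off the work surface, if the arm or the gripper's body presses on something with over 40 N, if the wrist force passes 120 N, or if a joint passes its speed limit or range.

## Working session

There is one attempt and no reset: what is moved stays moved. The work goes in short steps, Python scripts to look and compute and a shell command to move; the robot and the scene stay as the last step left them, time stands still between calls to the robot, and variables do not carry over. Pictures are saved under pics/ and viewed, about 8 in all and at most 12, crops included, and the job is handed in when it is done.

```bash
ls; mkdir -p pics; cat > h.py <<'E'
import numpy as np, cv2
from workcell import arm
from scipy.spatial.transform import Rotation as R
def ray(p,uv,Twc):
    f=200/np.tan(np.radians(p["vertical_fov"])/2)
    d=np.array([(uv[0]-p["cx"])/f,(uv[1]-p["cy"])/f]); s=d.copy()
    for _ in range(30): s=d/(1+p["k1"]*(s@s))
    return Twc[:3,3],Twc[:3,:3]@np.r_[s,1]
def atz(p,uv,z,Twc):
    o,d=ray(p,uv,Twc); return o+d*(z-o[2])/d[2]
def proj(p,X,Twc):
    f=200/np.tan(np.radians(p["vertical_fov"])/2)
    c=np.linalg.inv(Twc)@np.r_[X,1]; s=c[:2]/c[2]; s=s*(1+p["k1"]*(s@s)); return s*f+[p["cx"],p["cy"]]
def rot(s): q=s["orientation"]; return R.from_quat([q[1],q[2],q[3],q[0]])
def Ttool(s):
    T=np.eye(4);T[:3,:3]=rot(s).as_matrix();T[:3,3]=s["position"];return T
def cap(n):
    s=arm.state();p=arm.capture(n)
    T=np.array(p["world_from_camera"]) if n!="wrist" else Ttool(s)@np.array(p["T_tool_cam"])
    return p,T,s
def off(target,s=None):
    "tool-axes shift in cm to bring TCP to target"
    s=s or arm.state(); return rot(s).inv().apply(np.array(target)-s["position"])*100
E
python3 - <<'E'
from h import *
np.set_printoptions(precision=4,suppress=True)
s=arm.state();print(s)
for n in ["top","scene"]:
    p,T,_=cap(n);cv2.imwrite(f"pics/{n}0.png",p["pixels"])
    print(n,T[:3,3],p["vertical_fov"])
    for t in ["gauge","round_nest","square_nest","aperture","round_weight_grip","square_weight_grip","stylus_grip","stylus_stand","parts_bin","tape_roll","screwdriver"]:
        print(t,[(np.round(d["xyz"],4),round(d["score"],2)) for d in arm.tip_of(t,p)[:2]])
E
```

```text
pics
{'time': 0.0, 'joints': array([ 1.2228,  0.69  , -0.1945,  1.5664,  0.1573,  0.9025, -0.2151]), 'joint_velocities': array([-0.0012,  0.0002, -0.0019,  0.002 , -0.    , -0.0009, -0.0003]), 'effort': array([ -0.0003, -53.9605,  -1.2663, -15.8545,   0.0092,   0.0092,
        -0.    ]), 'position': array([ 0.2326, -0.5794,  0.2525]), 'orientation': array([-0.0009,  0.9818,  0.1898, -0.0002]), 'contact_force': array([-0.3869, -0.0207,  0.7516]), 'torque': array([-0.0246, -0.0046,  0.0106]), 'finger_gap': 0.08552989363431669}
top [0.4963 0.0315 1.3424] 50.50035439376943
gauge [(array([ 0.5536,  0.017 , -0.0013]), 0.77)]
round_nest [(array([ 0.5242, -0.0714,  0.0479]), 0.97)]
square_nest [(array([0.5467, 0.0227, 0.0446]), 0.58)]
aperture [(array([0.5753, 0.1022, 0.0607]), 0.84)]
round_weight_grip [(array([ 0.5748, -0.3108,  0.0474]), 0.48)]
square_weight_grip [(array([ 0.4562, -0.3184,  0.0455]), 0.69), (array([0.5445, 0.0213, 0.0491]), 0.19)]
stylus_grip [(array([0.4976, 0.3841, 0.0878]), 0.42)]
stylus_stand [(array([ 0.5019,  0.3872, -0.0018]), 0.9), (array([0.5748, 0.1016, 0.0612]),
[... 259 characters left out ...]
011]), 0.64)]
round_nest [(array([ 0.5228, -0.0699,  0.0495]), 0.82)]
square_nest [(array([0.5516, 0.0167, 0.0499]), 0.84)]
aperture [(array([0.5749, 0.1042, 0.0606]), 0.82)]
round_weight_grip [(array([ 0.5819, -0.3038,  0.0426]), 0.81)]
square_weight_grip [(array([ 0.4598, -0.3234,  0.0431]), 0.56)]
stylus_grip [(array([0.551 , 0.0169, 0.0491]), 0.52), (array([0.4996, 0.3881, 0.0868]), 0.46)]
stylus_stand [(array([0.5018, 0.3886, 0.0049]), 0.62)]
parts_bin [(array([ 0.7621,  0.2304, -0.0007]), 0.63), (array([ 0.4636, -0.3225,  0.0435]), 0.31)]
tape_roll [(array([0.789 , 0.0467, 0.0038]), 0.76)]
screwdriver [(array([ 0.7876, -0.1683,  0.0018]), 0.82), (array([0.5517, 0.0169, 0.051 ]), 0.34)]
```

View pics/top0.png

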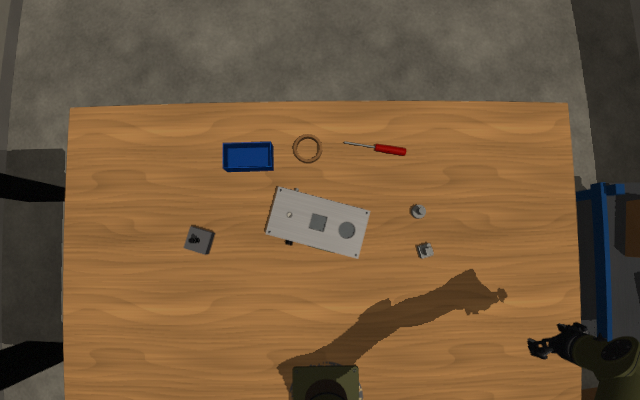

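```bash
python3 - <<'E'
from h import *
np.set_printoptions(precision=4,suppress=True)
p,T,s=cap("wrist");print(np.array(p["T_tool_cam"]),p["vertical_fov"])
print(rot(s).as_matrix())
print("to pre-round",off([0.577,-0.308,0.20],s))
E
```

```text
[[ 0.0001 -0.9543 -0.2989  0.0765]
 [ 1.      0.0002 -0.0005 -0.0001]
 [ 0.0006 -0.2989  0.9543 -0.1207]
 [ 0.      0.      0.      1.    ]] 63.520367005171664
[[ 0.928   0.3726  0.    ]
 [ 0.3726 -0.928  -0.    ]
 [ 0.      0.     -1.    ]]
to pre-round [ 42.0655 -12.4175   5.3308]
```

The top view shows the gauge at (318,222), the round weight at (418,211), the square weight at (425,250), the stylus stand at (199,240), and the bystanders beyond the gauge. The network reports match this. Next I move above the round weight.

```bash
python3 -m inch '{"hand":[8.5,8.5,8.5,8.5,8.5,8.5,8.5,8.5,8.5,8.5,8.5,8.5],"offset":[[3.5,-1.04,0.3],[3.5,-1.04,0.3],[3.5,-1.04,0.3],[3.5,-1.04,0.3],[3.5,-1.04,0.3],[3.5,-1.04,0.3],[3.5,-1.04,0.3],[3.5,-1.04,0.3],[3.5,-1.04,0.3],[3.5,-1.04,0.3],[3.5,-1.04,0.3],[3.5,-1.04,0.3]],"rot":[[0,0,0],[0,0,0],[0,0,0],[0,0,0],[0,0,0],[0,0,0],[0,0,0],[0,0,0],[0,0,0],[0,0,0],[0,0,0],[0,0,0]]}'
cat > look.py <<'E'
from h import *; import sys
np.set_printoptions(precision=4,suppress=True)
s=arm.state(); print("t",s["time"],s["position"],"v",abs(s["joint_velocities"]).max())
p,T,s=cap("wrist"); cv2.imwrite(f"pics/{sys.argv[1]}.png",p["pixels"])
for t in sys.argv[2:]:
    r=arm.tip_of(t,p)[:2]; print(t,[(d["xyz"],round(d["score"],2),proj(p,d["xyz"],T)) for d in r])
np.save(f"pics/{sys.argv[1]}.npy",dict(p=p,T=T),allow_pickle=True)
E
python3 look.py w1 round_weight_grip square_weight_grip round_nest square_nest aperture
```

```text
time: 2.25
position: [0.5775, -0.3064, 0.2173]
orientation: [0.0, 0.982, 0.19, 0.0]
contact_force: [0.5, -0.1, 0.3]
finger_gap: 0.0849
t 2.25 [ 0.5775 -0.3064  0.2173] v 0.6622913632418324
round_weight_grip [([0.5819, -0.3041, 0.0475], 0.86, array([319.6333, 181.4944]))]
square_weight_grip [([0.4587, -0.319, 0.0488], 0.64, array([288.7182, 294.3148]))]
round_nest [([0.5247, -0.0715, 0.049], 0.55, array([ 65.0161, 147.637 ]))]
square_nest []
aperture []
```

View pics/w1.png

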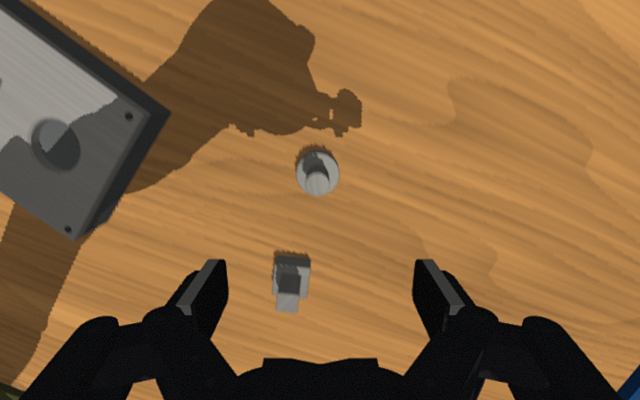

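The wrist view shows the round weight between the jaws, with its neck top at about (317,183). The square weight is at (290,280), with its sides nearly parallel to the tool axes. Next I descend partway and take a second, closer look.

```bash
python3 -m inch '{"hand":[6,6,6,6,6],"offset":[[0.2,0,2.5],[0.2,0,2.5],[0,0,2.5],[0,0,0],[0,0,0]],"rot":[[0,0,0],[0,0,0],[0,0,0],[0,0,0],[0,0,0]]}'
python3 look.py w2 round_weight_grip square_weight_grip
python3 - <<'E'
from h import *
np.set_printoptions(precision=4,suppress=True)
d=np.load("pics/w2.npy",allow_pickle=True).item();p,T=d["p"],d["T"]
# bright neck-top blob / foot mask of both weights
for t in ["round_weight_grip","square_weight_grip"]:
    try:
        m=arm.cut_out(t,p)[0]["mask"].astype(np.uint8); print(t,cv2.boundingRect(m))
    except Exception as e: print(t,e)
cv2.imwrite("pics/w2c.png",cv2.resize(p["pixels"][60:400,160:480],None,fx=1.7,fy=1.7,interpolation=cv2.INTER_CUBIC))
E
```

```text
time: 2.97
position: [0.578, -0.3074, 0.1416]
orientation: [-0.0, 0.982, 0.189, -0.002]
contact_force: [0.4, 0.6, 0.5]
finger_gap: 0.0599
t 2.9667 [ 0.578  -0.3074  0.1416] v 0.04444731854923064
round_weight_grip [([0.5799, -0.3051, 0.0456], 0.82, array([318.3327, 209.2441]))]
square_weight_grip [([0.4565, -0.3184, 0.0475], 0.73, array([278.157 , 346.7605]))]
round_weight_grip (288, 164, 56, 67)
square_weight_grip (260, 292, 48, 65)
```

View pics/w2c.png

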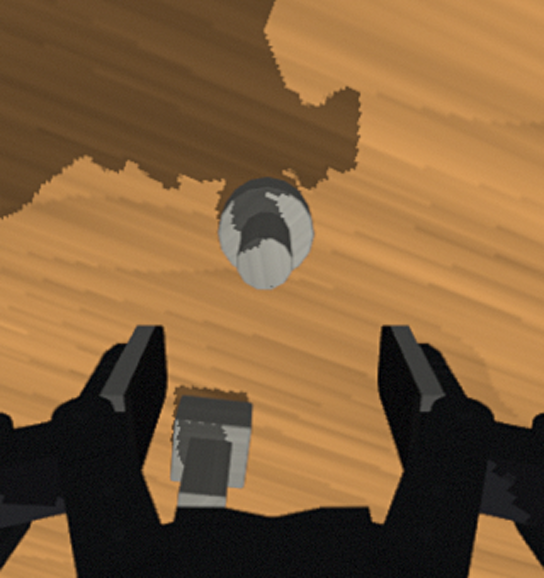

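```bash
python3 - <<'E'
from h import *
np.set_printoptions(precision=4,suppress=True)
d=np.load("pics/w2.npy",allow_pickle=True).item();p,T=d["p"],d["T"]
c=lambda u,v:(160+u/1.7,60+v/1.7)
r=atz(p,c(265,263),.064,T);print("round",r,off([r[0],r[1],.052]))
s=arm.state()
a=atz(p,c(173,426),.024,T);b=atz(p,c(251,431),.024,T);e=atz(p,c(245,487),.024,T)
print("edge",a,b,e,np.linalg.norm(b-a)); t=rot(s).inv().apply(b-a);print("edge in tool",t,np.arctan2(t[0],t[1])); 
t=rot(s).inv().apply(e-b);print(t)
E
```

```text
round [ 0.5817 -0.3028  0.064 ] [ 0.2331 -0.3802  9.2174]
edge [ 0.4674 -0.2963  0.024 ] [ 0.4797 -0.3347  0.024 ] [ 0.4447 -0.3446  0.024 ] 0.040235117023841055
edge in tool [-0.0028  0.0401  0.0001] -0.07072558638715629
[-0.0362 -0.0038 -0.0001]
```

```bash
python3 -m inch '{"hand":[6,6,6,6,6,2,2,2,2,2,2,2],"offset":[[0.2,-0.3,2],[0,0,2.5],[0,0,2.5],[0,0,2.1],[0,0,0],[0,0,0],[0,0,0],[0,0,0],[0,0,0],[0,0,0],[0,0,0],[0,0,0]],"rot":[[0,0,0],[0,0,0],[0,0,0],[0,0,0],[0,0,0],[0,0,0],[0,0,0],[0,0,0],[0,0,0],[0,0,0],[0,0,0],[0,0,0]]}'; python3 -c "
from h import *
s=arm.state();print(s['position'],off([.5237,-.0707,.18]),rot(s).as_rotvec(),rot(s).as_matrix())"
```

```text
time: 4.22
position: [0.5819, -0.3031, 0.0534]
orientation: [0.001, 0.982, 0.19, 0.001]
contact_force: [0.2, 0.1, 7.3]
finger_gap: 0.0208
[ 0.58188964 -0.30312261  0.05341948] [  3.2916041  -23.70593101 -12.70761568] [3.08261293 0.59582513 0.00439344] [[ 0.92796845  0.37264577  0.00311262]
 [ 0.37265115 -0.92797052 -0.00135634]
 [ 0.00238299  0.00241856 -0.99999424]]
```

```bash
python3 -m inch '{"hand":[2,2,2,2,2,2,2,2,2,2,2,2],"offset":[[0,0,-2],[0,0,-3],[0,0,-3],[0.3,-2.4,-2],[0.4,-2.7,-1.3],[0.4,-2.7,-1.3],[0.4,-2.7,0],[0.4,-2.7,0],[0.4,-2.7,0],[0.4,-2.7,0],[0.4,-2.7,0],[0.4,-2.4,0]],"rot":[[0,0,0],[0,0,0],[0,0,0],[0,0,0],[0,0,0],[0,0,0],[0,0,0],[0,0,0],[0,0,0],[0,0,0],[0,0,0],[0,0,0]]}'
python3 -m inch '{"hand":[2,2,2],"offset":[[0,0,0],[0,0,0],[0,0,0]],"rot":[[0,0,0],[0,0,0],[0,0,0]]}'
python3 look.py w3 round_nest square_nest aperture round_weight_grip
```

```text
time: 5.22
position: [0.5237, -0.0679, 0.1774]
orientation: [-0.0, 0.982, 0.19, -0.0]
contact_force: [-0.0, 0.4, -4.6]
finger_gap: 0.0206
time: 5.47
position: [0.5248, -0.0704, 0.1775]
orientation: [0.0, 0.982, 0.19, 0.0]
contact_force: [0.2, -0.8, -4.8]
finger_gap: 0.021
t 5.4667 [ 0.5248 -0.0704  0.1775] v 0.022295457755960268
round_nest [([0.5273, -0.0699, 0.0464], 0.71, array([320.55  , 195.8112]))]
square_nest [([0.5489, 0.0142, 0.0468], 0.78, array([229.6209, 131.9663]))]
aperture [([0.5728, 0.1022, 0.0589], 0.81, array([118.3222,  56.4834]))]
round_weight_grip [([0.521, -0.0701, 0.1696], 0.72, array([316.4346, 284.545 ]))]
```

View pics/w3.png

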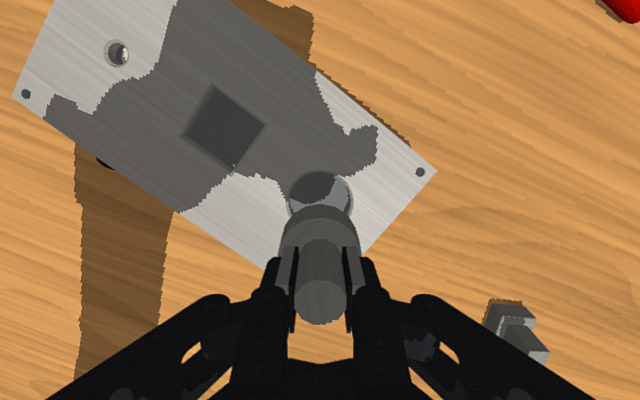

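```bash
python3 - <<'E'
from h import *
np.set_printoptions(precision=4,suppress=True)
d=np.load("pics/w3.npy",allow_pickle=True).item();p,T=d["p"],d["T"]
print("weight top",atz(p,(320,305),.188,T), "foot-sides", atz(p,(278,250),.148,T),atz(p,(362,250),.148,T))
g=cv2.cvtColor(p["pixels"],cv2.COLOR_BGR2GRAY)
q=cv2.cornerSubPix(g,np.array([[212,83],[266,124],[235,172],[181,134]],np.float32)[:,None],(5,5),(-1,-1),(3,50,.01))[:,0];print(q)
P=np.array([atz(p,c,.06,T) for c in q]);print(P,np.linalg.norm(P-np.roll(P,1,0),axis=1))
C=P.mean(0);print("sq",C)
e=[P[1]-P[0],P[2]-P[3],P[0]-P[3],P[1]-P[2]];print([np.degrees(np.arctan2(v[1],v[0])) for v in e])
A=atz(p,(117.5,54),.06,T);print("ap",A,np.linalg.norm(A-C),np.degrees(np.arctan2(*(A-C)[[1,0]])))
Rn=2*C-A;print("round pred",Rn,proj(p,[Rn[0],Rn[1],.06],T))
im=cv2.resize(p["pixels"][20:260,90:450],None,fx=2.2,fy=2.2,interpolation=cv2.INTER_CUBIC)
def dr(X,col): u=(proj(p,X,T)-[90,20])*2.2; cv2.drawMarker(im,tuple(int(x) for x in u),col,0,8,1)
y=(A-C)/np.linalg.norm(A-C);x=np.array([y[1],-y[0],0])
for a in np.linspace(0,6.28,24):
    dr(Rn+.0245*np.array([np.cos(a),np.sin(a),0]),(0,0,255)); dr(A+.0075*np.array([np.cos(a),np.sin(a),0]),(0,0,255))
for a in (-1,1):
  for b in (-1,1): dr(C+.0225*(a*x+b*y),(0,255,0)); 
cv2.imwrite("pics/w3c.png",im)
E
```

```text
weight top [ 0.5235 -0.0708  0.188 ] foot-sides [ 0.52   -0.0491  0.148 ] [ 0.536  -0.0891  0.148 ]Traceback (most recent call last):
  File "<stdin>", line 6, in <module>
cv2.error: OpenCV(4.12.0) :-1: error: (-5:Bad argument) in function 'cornerSubPix'
> Overload resolution failed:
>  - Layout of the output array corners is incompatible with cv::Mat
>  - Expected Ptr<cv::UMat> for argument 'corners'
```

```bash
python3 - <<'E'
from h import *
np.set_printoptions(precision=4,suppress=True)
d=np.load("pics/w3.npy",allow_pickle=True).item();p,T=d["p"],d["T"]
g=cv2.cvtColor(p["pixels"],cv2.COLOR_BGR2GRAY)
q=cv2.cornerSubPix(g,np.array([[[212,83]],[[266,124]],[[235,172]],[[181,134]]],np.float32),(5,5),(-1,-1),(3,50,.01))[:,0];print(q)
P=np.array([atz(p,c,.06,T) for c in q]);print(P,np.linalg.norm(P-np.roll(P,1,0),axis=1))
C=P.mean(0);print("sq",C)
e=[P[1]-P[0],P[2]-P[3],P[0]-P[3],P[1]-P[2]];print([np.degrees(np.arctan2(v[1],v[0])) for v in e])
A=atz(p,(117.5,54),.06,T);print("ap",A,np.linalg.norm(A-C),np.degrees(np.arctan2(*(A-C)[[1,0]])))
Rn=2*C-A;print("round pred",Rn,proj(p,[Rn[0],Rn[1],.06],T))
im=cv2.resize(p["pixels"][20:260,90:450],None,fx=2.2,fy=2.2,interpolation=cv2.INTER_CUBIC)
def dr(X,col): u=(proj(p,X,T)-[90,20])*2.2; cv2.drawMarker(im,tuple(int(x) for x in u),col,0,8,1)
y=(A-C)/np.linalg.norm(A-C);x=np.array([y[1],-y[0],0])
for a in np.linspace(0,6.28,24):
    dr(Rn+.0245*np.array([np.cos(a),np.sin(a),0]),(0,0,255)); dr(A+.0075*np.array([np.cos(a),np.sin(a),0]),(0,0,255))
for a in (-1,1):
  for b in (-1,1): dr(C+.0225*(a*x+b*y),(0,255,0)); 
cv2.imwrite("pics/w3c.png",im)
E
```

```text
[[211.762   82.9385]
 [264.9782 124.6472]
 [235.     172.    ]
 [178.556  136.5734]]
[[ 0.5793  0.0335  0.06  ]
 [ 0.5658 -0.0111  0.06  ]
 [ 0.5244 -0.0015  0.06  ]
 [ 0.5343  0.0458  0.06  ]] [0.0467 0.0466 0.0425 0.0483]
sq [0.5509 0.0167 0.06  ]
[np.float64(-106.87654110334458), np.float64(-101.90294985697652), np.float64(-15.289697605964685), np.float64(-13.10105873457914)]
ap [0.5743 0.1025 0.06  ] 0.08895919328125956 74.7690532981197
round pred [ 0.5276 -0.0692  0.06  ] [319.8468 200.1271]
```

View pics/w3c.png

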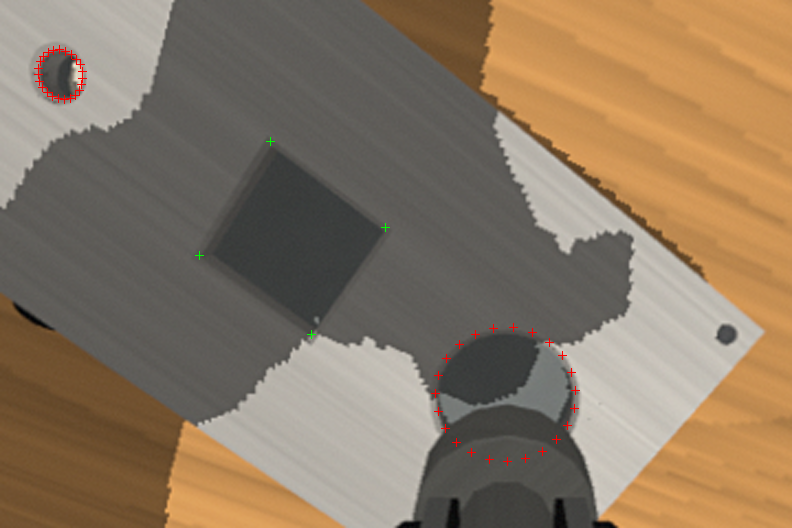

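```bash
python3 - <<'E'
from h import *
np.set_printoptions(precision=4,suppress=True)
d=np.load("pics/w3.npy",allow_pickle=True).item();p,T=d["p"],d["T"]
s=arm.state();Rm=rot(s)
f=lambda X:Rm.inv().apply(X-s["position"])*1000
print("foot bottom far",f(atz(p,(319.5,204),.124,T)),"foot top far",f(atz(p,(319.5,220.5),.148,T)),"top",f(atz(p,(320,305),.188,T)))
print("nest",f(np.array([.527,-.0695,.06])), s["position"])
E
```

```text
foot bottom far [20.6435 -0.8121 53.2678] foot top far [19.7568 -0.7801 29.2679] top [ -1.244   -0.5015 -10.7299]
nest [  2.5488  -0.5107 117.2698] [ 0.5248 -0.0709  0.1773]
```

```bash
python3 -m inch '{"hand":[2,2,2,2,2,2,2],"offset":[[0.4,0,1],[0,0,1.5],[0,0,1.5],[0,0,1],[0,0,0.6],[0,0,0],[0,0,0]],"rot":[[0,0,0],[0,0,0],[0,0,0],[0,0,0],[0,0,0],[0,0,0],[0,0,0]]}'
python3 -m inch '{"hand":[2,2,2,2,2,2],"offset":[[0,0,0.2],[0,0,0.2],[0,0,0.2],[0,0,0.2],[0,0,0],[0,0,0]],"rot":[[0,0,0],[0,0,0],[0,0,0],[0,0,0],[0,0,0],[0,0,0]]}'
```

```text
time: 6.3
position: [0.5286, -0.0683, 0.1211]
orientation: [0.0, 0.982, 0.19, -0.0]
contact_force: [-0.6, -0.2, -3.9]
finger_gap: 0.0206
time: 6.8
position: [0.5287, -0.0682, 0.1134]
orientation: [0.0, 0.982, 0.19, 0.0]
contact_force: [-0.9, 0.4, -4.8]
finger_gap: 0.0211
```

```bash
python3 -m inch '{"hand":[2,2,2,2,2],"offset":[[0,0,0.15],[0,0,0.15],[0,0,0.15],[0,0,0],[0,0,0]],"rot":[[0,0,0],[0,0,0],[0,0,0],[0,0,0],[0,0,0]]}'
```

```text
time: 7.22
position: [0.5282, -0.0682, 0.1085]
orientation: [-0.0, 0.982, 0.19, -0.0]
contact_force: [0.0, 0.0, -4.7]
finger_gap: 0.0212
```

Now at z 0.1085, so the foot is 5 mm inside the nest with no contact. I lower it the rest of the way.

```bash
python3 -m inch '{"hand":[2,2,2,2,2,2],"offset":[[0,0,0.2],[0,0,0.2],[0,0,0.15],[0,0,0.1],[0,0,0],[0,0,0]],"rot":[[0,0,0],[0,0,0],[0,0,0],[0,0,0],[0,0,0],[0,0,0]]}'
```

```text
time: 7.72
position: [0.5283, -0.0683, 0.1021]
orientation: [-0.0, 0.982, 0.19, -0.0]
contact_force: [-0.5, -0.7, -4.8]
finger_gap: 0.0208
```

```bash
python3 -m inch '{"hand":[2,2,2,2],"offset":[[0,0,0.08],[0,0,0.08],[0,0,0],[0,0,0]],"rot":[[0,0,0],[0,0,0],[0,0,0],[0,0,0]]}'
```

```text
time: 8.05
position: [0.5283, -0.0683, 0.1014]
orientation: [0.0, 0.982, 0.19, 0.0]
contact_force: [-3.6, 0.4, 6.3]
finger_gap: 0.0208
```

```bash
python3 -m inch '{"hand":[5,5,5,5,5,5,5,5],"offset":[[0,0,0],[0,0,0],[0,0,0],[0,0,0],[0,0,-1],[0,0,-3],[0,0,-4],[0,0,-2]],"rot":[[0,0,0],[0,0,0],[0,0,0],[0,0,0],[0,0,0],[0,0,0],[0,0,0],[0,0,0]]}'
python3 -m inch '{"hand":[6,6,6,6,6,6,6,6,6,6,6],"offset":[[-1,1.3,0],[-2,2.58,0],[-2,2.58,0],[-2,2.58,0],[-2,2.58,0],[-2,2.58,0],[-2,2.58,0],[-2,2.58,0],[-1,1.3,0],[0,0,0],[0,0,0]],"rot":[[0,0,0],[0,0,0],[0,0,0],[0,0,0],[0,0,0],[0,0,0],[0,0,0.04],[0,0,0.04],[0,0,0],[0,0,0],[0,0,0]]}'
python3 look.py w4 square_weight_grip round_weight_grip
python3 - <<'E'
from h import *
d=np.load("pics/w4.npy",allow_pickle=True).item();p=d["p"]
cv2.imwrite("pics/w4c.png",cv2.resize(p["pixels"][130:330,200:440],None,fx=3,fy=3,interpolation=cv2.INTER_CUBIC))
E
```

```text
time: 8.72
position: [0.5299, -0.0683, 0.2046]
orientation: [0.001, 0.982, 0.19, 0.002]
contact_force: [0.8, 0.8, -1.0]
finger_gap: 0.05
time: 9.63
position: [0.454, -0.3197, 0.2012]
orientation: [0.0, 0.989, 0.149, 0.0]
contact_force: [0.1, -0.5, -1.3]
finger_gap: 0.06
t 9.6333 [ 0.454  -0.3197  0.2012] v 0.042019453344994566
square_weight_grip [([0.4593, -0.3201, 0.0471], 0.88, array([322.3433, 185.8495]))]
round_weight_grip []
```

View pics/w4c.png

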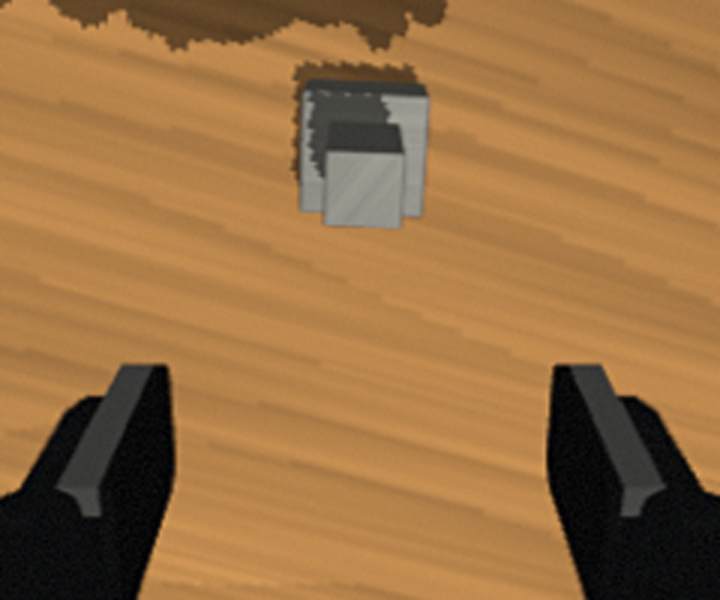

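The square weight is in view, with its neck top corners at crop (328,151), (404,152), (402,228) and (324,225).

```bash
python3 - <<'E'
from h import *
np.set_printoptions(precision=4,suppress=True)
d=np.load("pics/w4.npy",allow_pickle=True).item();p,T=d["p"],d["T"]
c=lambda q:(200+q[0]/3,130+q[1]/3)
s=arm.state()
for Q,z in (([(328,151),(404,153),(402,228),(324,225)],.064),([(302,92),(428,97),(422,217),(300,211)],.024)):
    P=np.array([atz(p,c(q),z,T) for q in Q]); X=rot(s).inv().apply(P-s["position"])*1000
    print(X.mean(0),P.mean(0)); e=[X[1]-X[0],X[2]-X[3]]; print([np.arctan2(-v[0],v[1]) for v in e],[np.arctan2(v[1],v[0]) for v in (X[0]-X[3],X[1]-X[2])])
print(s["position"])
E
```

```text
[  0.6657   3.4808 136.9894] [ 0.4572 -0.3199  0.064 ]
[np.float64(0.032134941693216554), np.float64(0.045582259819417006)] [np.float64(0.06740629011853282), np.float64(0.017625205052188214)]
[  0.5256   3.2287 176.9895] [ 0.457  -0.3196  0.024 ]
[np.float64(0.045157833992363866), np.float64(0.05662053719433201)] [np.float64(0.03914433998011138), np.float64(0.03414920341118643)]
[ 0.4554 -0.3169  0.201 ]
```

```bash
python3 -m inch '{"hand":[6,6,6,6,6,6,6,6],"offset":[[0.12,0.38,2],[0,0,3],[0,0,3],[0,0,3],[0,0,2.5],[0,0,1.3],[0,0,0],[0,0,0]],"rot":[[0,0,0.043],[0,0,0],[0,0,0],[0,0,0],[0,0,0],[0,0,0],[0,0,0],[0,0,0]]}'
python3 -m inch '{"hand":[2,2,2,2,2,2,2],"offset":[[0,0,0],[0,0,0],[0,0,0],[0,0,0],[0,0,0],[0,0,0],[0,0,0]],"rot":[[0,0,0],[0,0,0],[0,0,0],[0,0,0],[0,0,0],[0,0,0],[0,0,0]]}'
python3 -c "
from h import *
s=arm.state();m=rot(s).as_matrix();print(s['position'],off([.5515,.0175,.18]),m, np.arctan2(m[1,0],m[0,0]))"
```

```text
time: 10.45
position: [0.4573, -0.3205, 0.0525]
orientation: [-0.001, 0.991, 0.13, -0.0]
contact_force: [1.2, -0.3, -0.1]
finger_gap: 0.06
time: 11.03
position: [0.4574, -0.3219, 0.054]
orientation: [0.0, 0.992, 0.129, 0.001]
contact_force: [0.0, 1.6, 7.5]
finger_gap: 0.021
[ 0.45736785 -0.32193565  0.05402457] [ 17.81238301 -30.3888841  -12.59789963] [[ 9.66631322e-01  2.56166590e-01  1.60151707e-03]
 [ 2.56167597e-01 -9.66632275e-01 -4.55147846e-04]
 [ 1.43148441e-03  8.50216942e-04 -9.99998614e-01]] 0.2590556833146066
```

```bash
python3 -m inch '{"hand":[2,2,2,2,2,2,2,2,2,2,2,2],"offset":[[0,0,-2],[0,0,-3],[1.3,-2.2,-2.6],[1.8,-3.1,-2],[1.8,-3.1,-2],[1.8,-3.1,-2],[1.8,-3.1,-1],[1.8,-3.1,0],[1.8,-3.1,0],[1.8,-3.1,0],[1.8,-3.1,0],[1.9,-3.3,0]],"rot":[[0,0,0],[0,0,0],[0,0,0],[0,0,0],[0,0,0],[0,0,0],[0,0,0],[0,0,0],[0,0,0],[0,0,0],[0,0,0],[0,0,0]]}'
python3 -m inch '{"hand":[2,2,2,2,2,2,2,2,2,2,2],"offset":[[0,0,0],[0,0,0],[0,0,0],[0,0,0],[0,0,0],[0,0,0],[0,0,0],[0,0,0],[0,0,0],[0,0,0],[0,0,0]],"rot":[[0,0,0.075],[0,0,0.075],[0,0,0.075],[0,0,0.075],[0,0,0.075],[0,0,0.075],[0,0,0.075],[0,0,0],[0,0,0],[0,0,0],[0,0,0]]}'
python3 look.py w5 round_nest square_nest aperture square_weight_grip
python3 - <<'E'
from h import *
np.set_printoptions(precision=4,suppress=True)
d=np.load("pics/w5.npy",allow_pickle=True).item();p=d["p"]
s=arm.state();m=rot(s).as_matrix();print(s['position'],np.arctan2(m[1,0],m[0,0]),m[2])
cv2.imwrite("pics/w5c.png",cv2.resize(p["pixels"][80:350,140:500],None,fx=2.2,fy=2.2,interpolation=cv2.INTER_CUBIC))
E
```

```text
time: 12.03
position: [0.5489, 0.0169, 0.1988]
orientation: [0.0, 0.992, 0.129, -0.0]
contact_force: [0.5, -0.2, -4.0]
finger_gap: 0.021
time: 12.95
position: [0.5492, 0.0159, 0.1987]
orientation: [-0.0, 0.991, -0.132, -0.0]
contact_force: [0.1, 0.4, -3.8]
finger_gap: 0.0211
t 12.95 [0.5492 0.0159 0.1987] v 0.004966756249453199
round_nest []
square_nest [([0.5513, 0.0146, 0.0467], 0.6, array([320.9942, 189.0336]))]
aperture [([0.5522, 0.0128, 0.0458], 0.66, array([322.7082, 187.287 ])), ([0.5725, 0.1035, 0.0576], 0.62, array([213.6405, 195.6501]))]
square_weight_grip [([0.5482, 0.0172, 0.1924], 0.66, array([317.9637, 282.1414]))]
[0.5493 0.0159 0.1987] -0.265949712447232 [ 0. -0. -1.]
```

View pics/w5c.png

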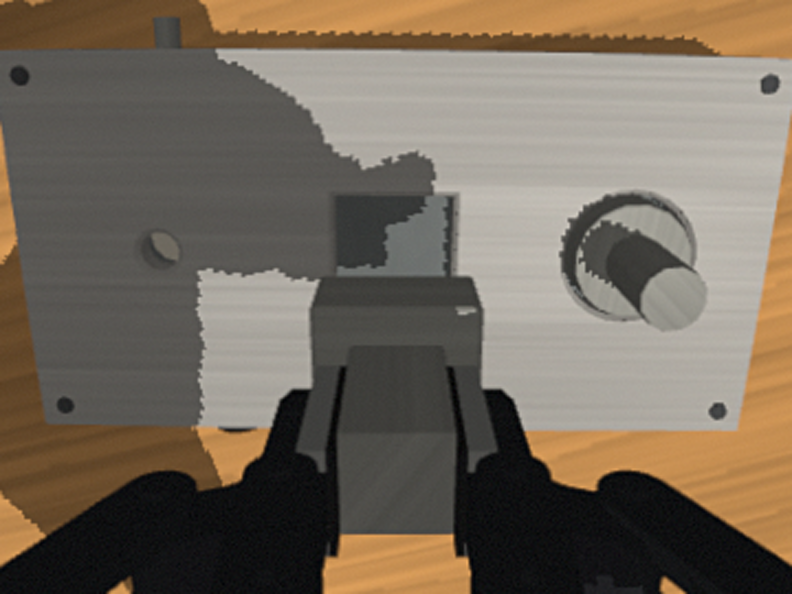

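```bash
python3 - <<'E'
from h import *
np.set_printoptions(precision=4,suppress=True)
d=np.load("pics/w5.npy",allow_pickle=True).item();p,T=d["p"],d["T"]
c=lambda q:(140+q[0]/2.2,80+q[1]/2.2)
s=arm.state();f=lambda q,z:rot(s).inv().apply(atz(p,c(q),z,T)-s["position"])*1000
H=np.array([f(q,.06) for q in [(19,75),(769,84),(717,411),(65,405)]]);print("holes",H,H.mean(0))
print("nest far edge",f((331,193),.06),f((459,193),.06))
print("ap",f((158,248),.06))
print("rel yaw",[np.arctan2(-v[0],v[1]) for v in (H[1]-H[0],H[2]-H[3])])
print("foot bottom far",f((318,278),.1447),f((476,278),.1447)," foot top",f((312,307),.1687),f((483,307),.1687))
print("neck top",f((340,432),.2087),f((453,432),.2087),f((340,533),.2087))
E
```

```text
holes [[  67.4681 -136.1759  138.6981]
 [  64.5731  134.5839  138.6873]
 [ -67.4166  133.3026  138.6856]
 [ -65.0974 -137.393   138.6964]] [ -0.1182  -1.4206 138.6919]
nest far edge [ 23.8123 -24.2671 138.6931] [ 23.8713  23.1976 138.6912]
ap [  2.5743 -91.0971 138.6955]
rel yaw [np.float64(0.010691520666502568), np.float64(0.008567524063670113)]
foot bottom far [ 18.6028 -20.3186  53.9928] [18.659  20.6145 53.9912]  foot top [ 19.6146 -19.1229  29.9928] [19.6687 19.6041 29.9913]
neck top [ 11.0763  -9.9676 -10.0077] [ 11.1078  10.0119 -10.0085] [-10.4752 -10.5119 -10.0079]
```

```bash
python3 -m inch '{"hand":[2,2,2,2,2,2,2,2],"offset":[[0.07,-0.1,1],[0,0,2],[0,0,2],[0,0,1.5],[0,0,1],[0,0,0.6],[0,0,0],[0,0,0]],"rot":[[0,0,0.01],[0,0,0],[0,0,0],[0,0,0],[0,0,0],[0,0,0],[0,0,0],[0,0,0]]}'
python3 -m inch '{"hand":[2,2,2,2,2,2],"offset":[[0,0,0.15],[0,0,0.15],[0,0,0.15],[0,0,0.15],[0,0,0],[0,0,0]],"rot":[[0,0,0],[0,0,0],[0,0,0],[0,0,0],[0,0,0],[0,0,0]]}'
```

```text
time: 13.87
position: [0.5506, 0.0166, 0.1178]
orientation: [0.0, 0.99, -0.138, 0.0]
contact_force: [0.7, 0.0, -2.7]
finger_gap: 0.0213
time: 14.37
position: [0.5503, 0.0167, 0.1117]
orientation: [0.0, 0.99, -0.138, 0.0]
contact_force: [1.0, -0.2, -3.8]
finger_gap: 0.0211
```

```bash
python3 -m inch '{"hand":[2,2,2,2,2,2],"offset":[[0,0,0.15],[0,0,0.15],[0,0,0.15],[0,0,0.15],[0,0,0],[0,0,0]],"rot":[[0,0,0],[0,0,0],[0,0,0],[0,0,0],[0,0,0],[0,0,0]]}'
```

```text
time: 14.87
position: [0.5502, 0.0167, 0.1055]
orientation: [0.0, 0.99, -0.138, -0.0]
contact_force: [0.4, 0.0, -4.0]
finger_gap: 0.0211
```

```bash
python3 -m inch '{"hand":[2,2,2,2,2,2],"offset":[[0,0,0.15],[0,0,0.12],[0,0,0.08],[0,0,0.06],[0,0,0],[0,0,0]],"rot":[[0,0,0],[0,0,0],[0,0,0],[0,0,0],[0,0,0],[0,0,0]]}'
```

```text
time: 15.37
position: [0.5502, 0.0167, 0.102]
orientation: [-0.0, 0.99, -0.138, 0.0]
contact_force: [-2.3, 1.6, 3.2]
finger_gap: 0.0211
```

```bash
python3 -m inch '{"hand":[5,5,5,5,5,5,5,5,5],"offset":[[0,0,0],[0,0,0],[0,0,0],[0,0,0],[0,0,-1],[0,0,-3],[0,0,-4],[0,0,-3],[0,0,-1]],"rot":[[0,0,0],[0,0,0],[0,0,0],[0,0,0],[0,0,0],[0,0,0],[0,0,0],[0,0,0],[0,0,0]]}'
python3 -m inch '{"hand":[5,5,5,5,5,5,5,5,5,5,5,5],"offset":[[-1.35,-3.1,0],[-1.35,-3.1,0],[-1.35,-3.1,0],[-1.35,-3.1,0],[-1.35,-3.1,0],[-1.35,-3.1,0],[-1.35,-3.1,0],[-1.35,-3.1,0],[-1.35,-3.1,0],[-1.35,-3.1,0],[-1.4,-3.2,0],[0,0,0]],"rot":[[0,0,0],[0,0,0],[0,0,0],[0,0,0],[0,0,0],[0,0,0],[0,0,0],[0,0,0],[0,0,0],[0,0,0],[0,0,0],[0,0,0]]}'
python3 -m inch '{"hand":[5,5,5],"offset":[[0,0,0],[0,0,0],[0,0,0]],"rot":[[0,0,0],[0,0,0],[0,0,0]]}'
python3 look.py w6 stylus_grip stylus stylus_stand
```

```text
time: 16.12
position: [0.5528, 0.0164, 0.2267]
orientation: [-0.001, 0.99, -0.138, 0.004]
contact_force: [0.7, 0.4, -0.3]
finger_gap: 0.0499
time: 17.12
position: [0.4962, 0.3966, 0.2211]
orientation: [-0.004, 0.991, -0.132, -0.001]
contact_force: [-0.9, 0.8, -0.0]
finger_gap: 0.0495
time: 17.37
position: [0.5008, 0.3843, 0.2216]
orientation: [0.001, 0.99, -0.139, 0.0]
contact_force: [1.4, -0.3, -0.6]
finger_gap: 0.0502
t 17.3667 [0.5008 0.3843 0.2216] v 0.009497112758401776
stylus_grip [([0.5008, 0.3854, 0.0901], 0.9, array([318.608 , 198.9103]))]
stylus [([0.502, 0.3851, 0.0042], 0.86, array([318.812 , 174.4376]))]
stylus_stand [([0.5013, 0.3802, -0.0032], 0.91, array([323.324 , 172.3502]))]
```

View pics/w6.png

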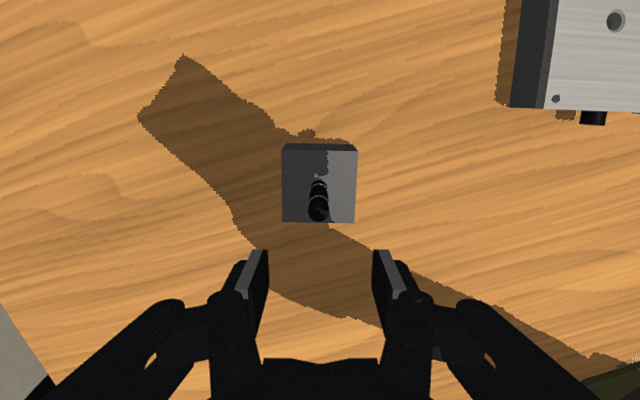

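```bash
python3 - <<'E'
from h import *
np.set_printoptions(precision=4,suppress=True)
d=np.load("pics/w6.npy",allow_pickle=True).item();p,T=d["p"],d["T"]
s=arm.state();f=lambda q,z:rot(s).inv().apply(atz(p,q,z,T)-s["position"])*1000
m=(p["pixels"][180:224,300:340].max(2)<45); ys,xs=np.nonzero(m);print(xs.min()+300,xs.max()+300,ys.min()+180,ys.max()+180)
print("top near edge",f((318.5,ys.max()+180),.12),"stand top",np.mean([f(q,.05) for q in [(281.5,151),(357.5,151),(355,223),(281.5,222)]],0),s["position"])
print(f((xs.min()+300,210),.12),f((xs.max()+300,210),.12))
E
```

```text
307 328 180 221
top near edge [ -7.9389  -0.347  101.7702] stand top [ -1.5161  -0.256  171.7719] [0.5007 0.3851 0.2218]
[  0.6134  -8.6968 101.7694] [  0.603    6.5779 101.775 ]
```

```bash
python3 -m inch '{"hand":[5,5,5,5,5,5,5,5],"offset":[[0,-0.05,2],[0,0,3],[0,0,3],[0,0,3],[0,0,1.6],[0,0,0.8],[0,0,0],[0,0,0]],"rot":[[0,0,0],[0,0,0],[0,0,0],[0,0,0],[0,0,0],[0,0,0],[0,0,0],[0,0,0]]}'
python3 -m inch '{"hand":[1,1,1,1,1,1,1,1],"offset":[[0,0,0],[0,0,0],[0,0,0],[0,0,0],[0,0,0],[0,0,0],[0,0,0],[0,0,0]],"rot":[[0,0,0],[0,0,0],[0,0,0],[0,0,0],[0,0,0],[0,0,0],[0,0,0],[0,0,0]]}'
```

```text
time: 18.23
position: [0.501, 0.3868, 0.0882]
orientation: [-0.0, 0.99, -0.138, 0.0]
contact_force: [-0.0, -0.6, -0.4]
finger_gap: 0.0498
time: 18.9
position: [0.501, 0.387, 0.0889]
orientation: [-0.0, 0.99, -0.138, 0.001]
contact_force: [-0.6, -1.7, 5.7]
finger_gap: 0.0148
```

```bash
python3 -m inch '{"hand":[1,1,1,1,1,1,1,1,1,1,1,1],"offset":[[0,0,-1.5],[0,0,-3],[0,0,-3],[0,0,-1.6],[1.2,2.1,0],[2,3.4,0],[2,3.4,0],[2,3.4,0],[2,3.4,0],[2,3.4,0],[2,3.4,0],[1.6,2.8,0]],"rot":[[0,0,0],[0,0,0],[0,0,0],[0,0,0],[0,0,0],[0,0,0],[0,0,0],[0,0,0],[0,0,0],[0,0,0],[0,0,0],[0,0,0]]}'
python3 -m inch '{"hand":[1,1,1,1],"offset":[[0,0,0],[0,0,0],[0,0,0],[0,0,0]],"rot":[[0,0,0],[0,0,0],[0,0,0],[0,0,0]]}'
python3 look.py w7 aperture stylus
python3 - <<'E'
from h import *
d=np.load("pics/w7.npy",allow_pickle=True).item();p=d["p"]
cv2.imwrite("pics/w7c.png",cv2.resize(p["pixels"][100:350,180:540],None,fx=2.2,fy=2.2,interpolation=cv2.INTER_CUBIC))
E
```

```text
time: 19.9
position: [0.5744, 0.0994, 0.179]
orientation: [0.001, 0.99, -0.139, 0.001]
contact_force: [1.3, -0.2, -0.3]
finger_gap: 0.0146
time: 20.23
position: [0.5733, 0.1052, 0.1786]
orientation: [-0.001, 0.991, -0.136, -0.0]
contact_force: [-0.2, 0.0, -0.7]
finger_gap: 0.0143
t 20.2333 [0.5733 0.1052 0.1786] v 0.012233034965091942
aperture [([0.5711, 0.105, 0.0574], 0.77, array([321.4443, 204.6784]))]
stylus [([0.5742, 0.1064, 0.0937], 0.75, array([318.3555, 217.5797]))]
```

View pics/w7c.png

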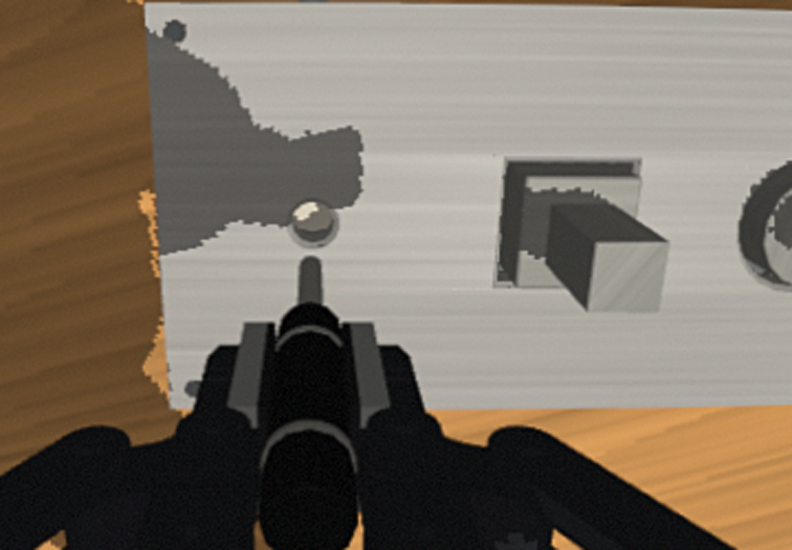

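Both weights are seated and the stylus is gripped, with its pin end at crop (310,258). The aperture is at crop (314,222).

```bash
python3 - <<'E'
from h import *
np.set_printoptions(precision=4,suppress=True)
d=np.load("pics/w7.npy",allow_pickle=True).item();p,T=d["p"],d["T"]
c=lambda q:(180+q[0]/2.2,100+q[1]/2.2)
s=arm.state();z=s["position"][2]
f=lambda q,z:np.linalg.inv(T@np.linalg.inv(np.array(p["T_tool_cam"])))@np.r_[atz(p,c(q),z,T),1]*1000
print("tip far edge",f((310,257),z-.084),"aperture",f((314,222),.06),s["position"])
E
```

```text
tip far edge [   1.4598    0.4898   83.9926 1000.    ] aperture [   1.9305    1.9743  118.5521 1000.    ] [0.5734 0.1049 0.1786]
```

```bash
python3 -m inch '{"hand":[1,1,1,1,1,1],"offset":[[0.3,0.15,1],[0,0,1.2],[0,0,0.6],[0,0,0],[0,0,0],[0,0,0]],"rot":[[0,0,0],[0,0,0],[0,0,0],[0,0,0],[0,0,0],[0,0,0]]}'
python3 look.py w8 aperture stylus
python3 - <<'E'
from h import *
d=np.load("pics/w8.npy",allow_pickle=True).item();p=d["p"]
cv2.imwrite("pics/w8c.png",cv2.resize(p["pixels"][170:260,260:380],None,fx=6,fy=6,interpolation=cv2.INTER_CUBIC))
E
```

```text
time: 20.88
position: [0.5764, 0.1009, 0.1507]
orientation: [-0.0, 0.99, -0.138, 0.0]
contact_force: [0.2, -0.5, -0.3]
finger_gap: 0.0145
t 20.8833 [0.5764 0.1009 0.1507] v 0.008949558431736846
aperture [([0.5756, 0.1026, 0.0562], 0.87, array([318.1923, 215.3438])), ([0.53, -0.0714, 0.0958], 0.56, array([606.7257, 230.9031]))]
stylus [([0.5783, 0.0981, 0.0673], 0.84, array([323.4376, 215.5986]))]
```

View pics/w8c.png

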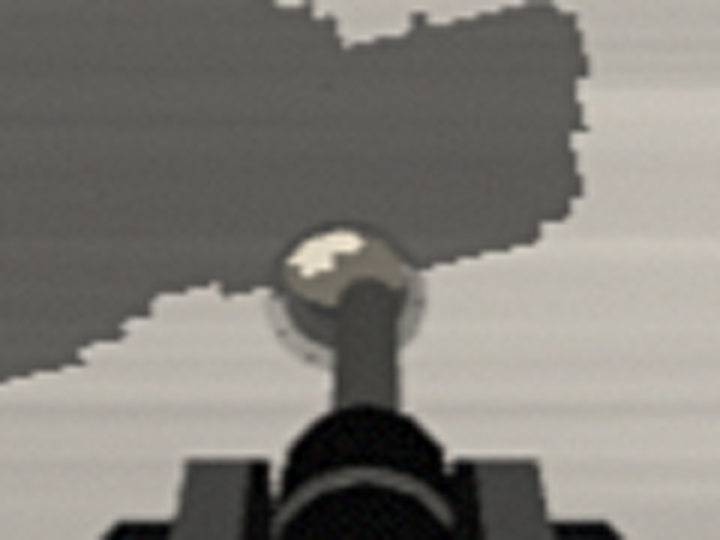

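```bash
python3 - <<'E'
from h import *
np.set_printoptions(precision=4,suppress=True)
d=np.load("pics/w8.npy",allow_pickle=True).item();p,T=d["p"],d["T"]
c=lambda q:(260+q[0]/6,170+q[1]/6)
Ti=np.linalg.inv(T@np.linalg.inv(np.array(p["T_tool_cam"])))
f=lambda q,z:(Ti@np.r_[atz(p,c(q),z,T),1])[:3]*1000
print("tip far edge",f((368,282),.0667),"aperture",f((347,293),.06),f((427,293),.06),f((347,220),.06),arm.state()["position"])
E
```

```text
tip far edge [ 1.3216  0.7764 84.0126] aperture [-2.4992 -1.6376 90.7113] [-2.4964  7.6665 90.7108] [ 6.4423 -1.6209 90.7146] [0.5766 0.1008 0.1511]
```

```bash
python3 -m inch '{"hand":[1,1,1,1,1,1,1,1,1],"offset":[[-0.1,-0.24,0],[0,0,0],[0,0,0.4],[0,0,0.4],[0,0,0.4],[0,0,0.4],[0,0,0.4],[0,0,0],[0,0,0]],"rot":[[0,0,0],[0,0,0],[0,0,0],[0,0,0],[0,0,0],[0,0,0],[0,0,0],[0,0,0],[0,0,0]]}'
```

```text
time: 21.78
position: [0.5757, 0.1033, 0.1302]
orientation: [0.0, 0.99, -0.138, -0.0]
contact_force: [0.4, 0.6, -0.0]
finger_gap: 0.0144
```

```bash
python3 -m inch '{"hand":[1,1,1,1,1,1,1],"offset":[[0,0,0.3],[0,0,0.3],[0,0,0.3],[0,0,0.2],[0,0,0.1],[0,0,0],[0,0,0]],"rot":[[0,0,0],[0,0,0],[0,0,0],[0,0,0],[0,0,0],[0,0,0],[0,0,0]]}'
python3 -m inch '{"hand":[1,1,1,1,1,1],"offset":[[0,0,0.1],[0,0,0.1],[0,0,0.1],[0,0,0],[0,0,0],[0,0,0]],"rot":[[0,0,0],[0,0,0],[0,0,0],[0,0,0],[0,0,0],[0,0,0]]}'
```

```text
time: 22.37
position: [0.5759, 0.1034, 0.1187]
orientation: [0.0, 0.99, -0.138, -0.0]
contact_force: [-0.5, 0.9, 0.9]
finger_gap: 0.0147
time: 22.87
position: [0.5759, 0.1034, 0.1157]
orientation: [0.0, 0.99, -0.138, 0.0]
contact_force: [-1.1, 0.4, 3.2]
finger_gap: 0.0143
```

Button contact: the force is rising with the spring (3.2 N at z 0.1157). I continue to the stop.

```bash
python3 -m inch '{"hand":[1,1,1,1],"offset":[[0,0,0.1],[0,0,0.1],[0,0,0],[0,0,0]],"rot":[[0,0,0],[0,0,0],[0,0,0],[0,0,0]]}'
python3 -m inch '{"hand":[1,1,1,1],"offset":[[0,0,0.1],[0,0,0.1],[0,0,0],[0,0,0]],"rot":[[0,0,0],[0,0,0],[0,0,0],[0,0,0]]}'
```

```text
time: 23.2
position: [0.576, 0.1034, 0.1138]
orientation: [-0.0, 0.99, -0.138, 0.0]
contact_force: [-2.1, -0.5, 5.2]
finger_gap: 0.0145
time: 23.53
position: [0.5764, 0.1034, 0.1134]
orientation: [-0.0, 0.99, -0.138, 0.001]
contact_force: [-2.7, -0.1, 17.0]
finger_gap: 0.0145
```

```bash
python3 -m inch '{"hand":[1,1,1,1,1,1,1,1,1,1,1,1],"offset":[[0,0,0],[0,0,0],[0,0,0],[0,0,0],[0,0,0],[0,0,0],[0,0,0],[0,0,0],[0,0,0],[0,0,0],[0,0,0],[0,0,0]],"rot":[[0,0,0],[0,0,0],[0,0,0],[0,0,0],[0,0,0],[0,0,0],[0,0,0],[0,0,0],[0,0,0],[0,0,0],[0,0,0],[0,0,0]]}'
python3 look.py w9 round_weight_grip square_weight_grip stylus_grip
```

```text
time: 24.53
position: [0.5764, 0.1033, 0.1134]
orientation: [-0.0, 0.99, -0.138, 0.001]
contact_force: [-3.7, -0.5, 16.9]
finger_gap: 0.0145
t 24.5333 [0.5764 0.1033 0.1134] v 0.002303214423981246
round_weight_grip [([0.501, 0.3811, -0.002], 0.55, array([ 64.6253, 350.6976]))]
square_weight_grip [([0.5523, 0.02, 0.0952], 0.67, array([496.3834, 266.2607]))]
stylus_grip [([0.578, 0.1027, 0.1156], 0.95, array([320.5768, 286.6322]))]
```

View pics/w9.png

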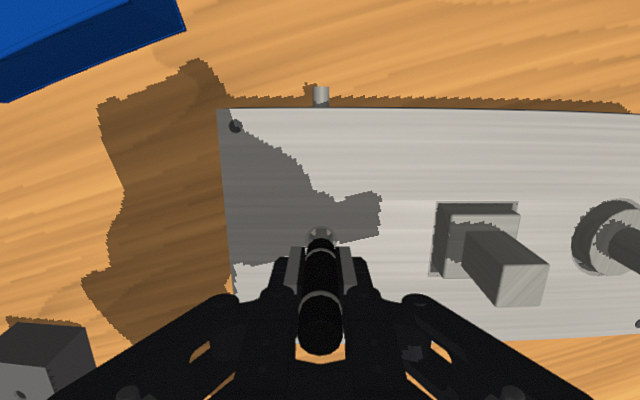

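The pin is in the aperture at (320,235). The square weight (foot at about (480,240)) and the round weight (foot at about (610,240)) sit in their nests. The force holds at 17 N.

```bash
python3 -c "
from workcell import arm
print(arm.close_job())"
```

```text
the job is handed in; nothing more can be done
None
```

The job is done and handed in at about 24.6 s, with no verdict reported. I lowered both weights into their nests until the force showed floor contact, then released them. After that I took the stylus, put its pin through the aperture and pressed the button to its stop.

**Last checks**
- **Button:** the force rose with the spring to about 5 N, then jumped to 17 N at TCP z = 0.1134. That is about 30 mm below the plate's upper face for the pin end, which matches a fully pressed button. It held steady for 1 s, with the stylus still gripped at a 14.5 mm opening.
- **Weights:** the final wrist picture shows both standing in their nests.
- **Bin, tape roll and screwdriver:** the arm never went near them, but I did not measure their positions again.

**Disagreement:** in the last picture the network reported the round weight over by the stylus stand (score 0.55), which the picture contradicts. The camera and TCP readings also differed by about 2 mm along the tool's x axis, within the available clearance.

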